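# Jog the comparison microscope drive towards the loaded stage

## Robot

A 6-joint arm with a two-finger parallel gripper is mounted at the origin on the work surface. World frame = base frame: x ahead of the robot, y to its left, z up, the work surface at z = 0. Lengths are in m, angles in rad, forces in N, time in s.
With the tool pointing down it reaches from about 0.25 to 0.85 m from the base axis. Payload 12.5 kg.
Tool frame: the origin (TCP) lies midway between the tips of the shut fingers; the grasp point (between the pads) lies 19 mm behind it (env.grip_point_offset is the distance from the TCP to the grasp point, in m); y points along the fingers, x is the direction in which the jaws open and shut, and the axes are right-handed (so a half turn about y gives the same grasp; the last joint's range is limited). The gripper opens to 93 mm and grips with 3 to 60 N. Pads are 15 mm wide; open, the fingers measure 128 mm over their backs; the gripper's body (75 mm by 188 mm) begins 65 mm behind the grasp point.
Start: joints at [-1.42, 0.351, 1.652, -0, 1.139, -0.085], TCP at [0.129, -0.535, 0.219] pointing down, gripper open.
Joint ranges: [-2.75, 2.75], [-0.79, 2.1], [0.01, 2.65], [-1.57, 4.71], [0.07, 3.14], [-2.87, 2.87]. Speed limits (rad/s): [2.22, 2.22, 2.79, 3.14, 3.14, 3.14].

## Interface

Orientations are given as a unit quaternion [w, x, y, z].
In Python, from plant import env, vision gives the robot as it stands.
- The arm moves only by the tool jog_arm, never from a script. Its argument "deltas" is a list of rows, each a list of 2 entries, a list of its own where there are three numbers: the shift along the tool's x, y, z in mm, then the turn, a rotation vector about the tool's x, y, z in rad. In form: [[[dx, dy, dz], [rx, ry, rz]], ...]. A call has exactly 5 rows; each row is the pose to reach, as a shift and turn from the pose commanded when the call began, along the tool's axes at that moment; what a row does not reach only later rows make up. A row lasts 1/10 s, in which the tool goes at most 50 mm and 8.59 degrees, less where a joint would pass 70% of its speed; a pose out of reach is approached as far as the arm can. A call with a gripper value outside its range is refused whole. "gripper" is the opening, from -1 (shut) to 1 (fully open), set as the call begins (left out, the last holds). The fingers move at their own pace and stop on an object; "grip_force" is the grip in N (left out, the last holds). Time passes only in rows, so rows that repeat a pose let the fingers close, or fill a call up. It gives the time, the measured TCP pose, the force and the opening at its end, in the units of the state.
- env.sense(): the state, without advancing time (a new reading comes with each control period).
- vision.camera(name): name is "side" or "top" or "wrist"; returns a dict with "img" (480x640x3 uint8, blue, green, red), "range_z" (480x640 float32, m along the optical axis (not along the pixel's ray), 0 where there is no reading), "camera_matrix" (3x3 intrinsics, pixels), "eye" and "rotation" of the camera in the world. Camera axes: x right, y down, z forward; pixel columns grow to the right and rows downward; lengths in m; the calibration is good to about 2 mm. A picture is of the moment at which its call begins.
- env.sign_off(): hands the job in, once; it reports no verdict.
Trained networks look in the newest picture that a camera, given by its name, has taken for a name from the list of things; names that differ only in an ending like _2 or _b are one class to them, and where a whole thing is asked for, a point or a joint stands for the part that bears it (a point fixed in the world has none). Each returns a list of dicts, best first, with "p" (0 to 1); they miss things now and then, are a little off and sometimes report something else, mostly with a low value. They report only what shows in the picture. A call takes as long as a camera call. They do not tell look-alikes from the thing itself.
- vision.look_for(thing, camera): "at" ([x, y, z] in m, in world coordinates, good to about 4 mm: the middle of the surface that is visible of it).
- vision.cut_out(thing, camera): "region" (480x640 bool, what is visible of it).
The state is a dict: "time": time; "joint_pos": joint angles; "joint_velocities": joint speeds; "effort": joint torques, N m; "position": TCP position; "eef_rot": TCP orientation; "force": force on the tool from outside, world axes, zero at the start; "torque": the same for the moment, N m; "finger_gap": finger opening in m.
Only numpy, scipy, OpenCV 4.12 (cv2) and the standard library are available. Lean on these libraries where they do the work, as an engineer would, in place of code of your own. Each camera call takes 0.05 s, during which the arm holds its last target.

## Task

Jog the microscope drive towards the specimen stage that has the brass specimen standing on it: tilt the tall ball-topped jog lever sideways towards that stage, past half of its travel, hold it there for about a second, then let it spring back upright and leave it. Do not tilt it the other way, and leave the short paddle lever alone.

Things in the scene. Friction and masses are not known exactly. Their poses are not given: they have to be found in the camera images.
- jog_knob (a point): Centre of the black ball (30 mm) on the tall jog lever's 10 mm steel stem; 125 mm above the bench at rest, 90 mm straight above its pivot. Moves and tilts with the lever; x axis: hinge line; y axis: tilt direction for positive joint values, within 0.35 rad of the robot's left. Its fixed grey pod is 100 (x) by 110 (y) by 42 mm high; the short lever's like pod is 16 cm or more away to one side.
- jog (a joint): Tilt of the tall jog lever, rad: 0 upright, positive towards its own +y (about the robot's left), negative to the right; stops at -0.5 and 0.5, so half travel is 0.25. Spring-centred: about 1.5 N at the ball for half travel, 3 N at the stop; damped, back upright in about half a second without overshoot.
- specimen (a point): Centre (half-way up) of the stepped brass specimen, 40 mm tall, 36 mm across its foot, fixed on the round turntable of one of two stages; 74 mm above the bench. The stages are fixed dark blocks, 130 by 130 by 54 mm high without the specimen, one well to the left and one well to the right of both levers; the other turntable is bare.
- fine (a joint): Tilt of the short lever, rad: 0 upright, stops at -0.5 and 0.5; spring-centred. It has a flat black paddle, 26 mm wide and 8 mm thick, in place of a ball, its top 91 mm above the bench, on a like grey pod beside the tall lever's. To be left alone.
Things that resemble listed ones, but are neither listed nor needed, are in the scene too. Leave any blue look-alike of the part that bears specimen alone. What is shaped like the part that bears jog_knob but red is not meant.

How it is judged:
By the outcome, as a careful person would: the job done as asked, in the order asked, and still so for the second after the job is handed in, with the robot touching nothing.
It also fails if it takes over 29 s, if anything falls off the work surface, if the arm or the gripper's body presses on something with over 40 N, if the wrist force passes 120 N, or if a joint passes its speed limit or range.

## Working session

There is one attempt and no reset: what is moved stays moved. The work goes in short steps, Python scripts to look and compute and a tool call to move; the robot and the scene stay as the last step left them, time stands still between calls to the robot, and variables do not carry over. Pictures are saved under pics/ and viewed, and the job is handed in when it is done.

Besides the shell and the picture viewer there is one more tool, called after "Call:" in YAML: its name, and indented under it one key for each argument. jog_arm: Moves the arm, as the interface text tells. Its arguments: {"type":"object","properties":{"deltas":{"type":"array"},"gripper":{"type":"number"},"grip_force":{"type":"number"}},"required":["deltas"]}

```bash
mkdir -p pics
cat > h.py <<'E'
from plant import env, vision
import numpy as np, cv2
def w(c,u,v,z):
    K=c["camera_matrix"];p=np.array([(u-K[0,2])/K[0,0]*z,(v-K[1,2])/K[1,1]*z,z])
    return np.array(c["rotation"])@p+np.array(c["eye"])
E
python3 - <<'E'
from h import *
s=env.sense();print(s["time"],s["position"],s["eef_rot"],s["finger_gap"])
for n in("top","side"):
    c=vision.camera(n);cv2.imwrite(f"pics/{n}0.png",c["img"]);np.savez(f"{n}0.npz",**c)
    for t in("jog_knob","specimen","fine"):
        for d in vision.look_for(t,n):print(n,t,np.round(d["at"],3),round(d["p"],2))
E
```

```text
0.0 [ 0.12844598 -0.53443364  0.21811008] [ 0.55561364 -0.55506071  0.43802264 -0.43742114] 0.09278802514837535
top jog_knob [ 0.342 -0.057  0.132] 0.73
top jog_knob [ 0.509 -0.094  0.133] 0.69
top specimen [0.528 0.359 0.044] 0.74
top specimen [0.543 0.566 0.044] 0.67
top specimen [0.32  0.429 0.046] 0.63
top specimen [0.501 0.123 0.091] 0.28
side jog_knob [ 0.341 -0.056  0.124] 0.6
side jog_knob [ 0.509 -0.094  0.129] 0.53
side specimen [0.549 0.598 0.045] 0.88
side specimen [0.532 0.397 0.044] 0.7
side specimen [0.325 0.455 0.038] 0.63
side fine [0.503 0.126 0.078] 0.5
```

View pics/top0.png

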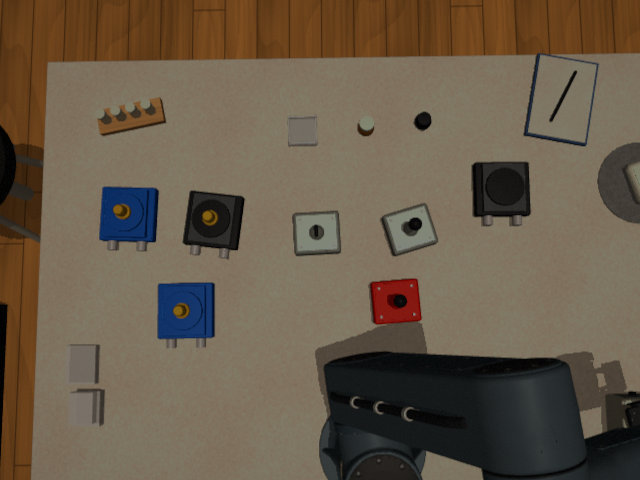

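View pics/side0.png

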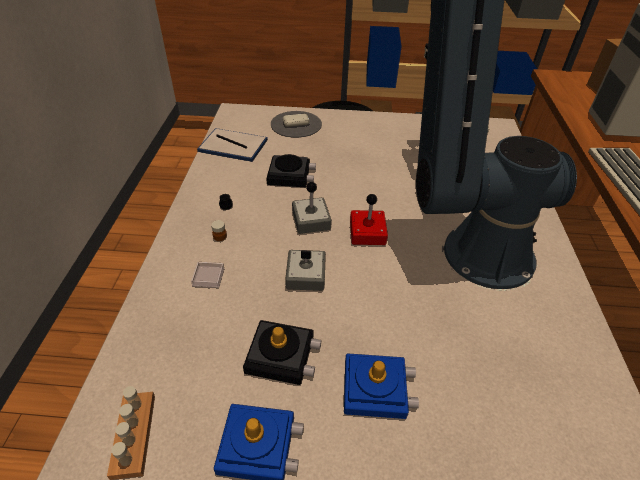

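Run:
```python
from h import *
c=dict(np.load("top0.npz"));im=c["img"]
a=cv2.resize(im[170:340,360:540],None,fx=2.2,fy=2.2,interpolation=2);b=cv2.resize(im[170:340,90:260],None,fx=2.2,fy=2.2,interpolation=2)
cv2.imwrite("pics/crop.png",np.hstack([b,a]))
P=np.array([[w(c,u,v,c["range_z"][v,u]) for u in range(640)] for v in range(480)])
d=np.linalg.norm(P[...,:2]-[0.505,-.095],axis=2)
m=(abs(P[...,2]-.042)<.006)&(d<.09)
r=cv2.minAreaRect((P[m][:,:2]*1000).astype(np.float32));print("pod",r)
k=(P[...,2]>.112)&(d<.05);Q=P[k];print("ball",len(Q),Q.mean(0),Q.min(0),Q.max(0))
from scipy.optimize import least_squares
print(least_squares(lambda x:np.linalg.norm(Q-x,axis=1)-.015,[.505,-.095,.125],loss='soft_l1',f_scale=.002).x)
s=dict(np.load("side0.npz"));P=np.array([[w(s,u,v,s["range_z"][v,u]) for u in range(640)] for v in range(480)])
d=np.linalg.norm(P[...,:2]-[0.505,-.095],axis=2);k=(P[...,2]>.113)&(d<.05);Q=P[k]
print(len(Q),least_squares(lambda x:np.linalg.norm(Q-x,axis=1)-.015,[.505,-.095,.125],loss='soft_l1',f_scale=.002).x)
```

```text
Traceback (most recent call last):
  File "h.py", line 5, in w
    return np.array(c["rotation"])@p+np.array(c["eye"])
           ~~~~~~~~~~~~~~~~~~~~~~~^~
ValueError: matmul: Input operand 1 has a mismatch in its core dimension 0, with gufunc signature (n?,k),(k,m?)->(n?,m?) (size 3 is different from 4)
```

View pics/crop.png

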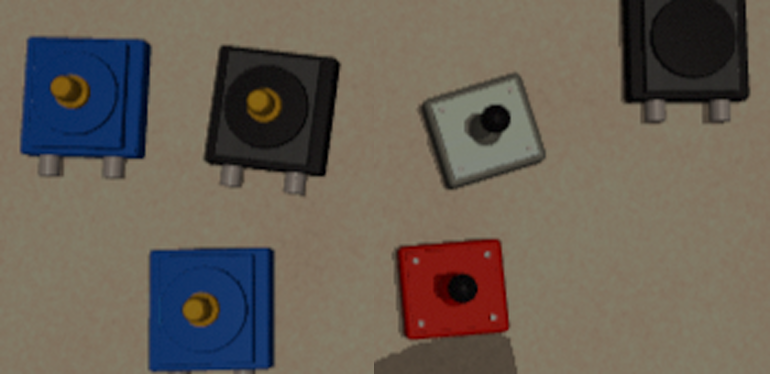

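The crop shows four candidates with brass or a stage. The two blue stages (full-image px 122,212 and 181,311) are look-alikes. The dark stage at (210,217) carries brass, and the dark stage at (500,188) is bare, so the drive has to go left, +y. Of the levers, the grey pod with a black ball at (414,224) is the one meant. The red one at (399,300) is a decoy, and the paddle at (316,232) is the fine lever.

```bash
cat > h.py <<'E'
from plant import env, vision
import numpy as np, cv2
from scipy.spatial.transform import Rotation as R
from scipy.optimize import least_squares
def cloud(c):
    K=c["camera_matrix"];z=c["range_z"];v,u=np.mgrid[:480,:640]
    p=np.stack([(u-K[0,2])/K[0,0]*z,(v-K[1,2])/K[1,1]*z,z],-1)
    q=np.array(c["rotation"])
    M=q if q.shape==(3,3) else R.from_quat(q,scalar_first=True).as_matrix()
    return p@M.T+np.array(c["eye"])
def ball(P,c0=(.505,-.095),zmin=.112,rad=.05):
    d=np.linalg.norm(P[...,:2]-np.array(c0),axis=2);Q=P[(P[...,2]>zmin)&(P[...,2]<.145)&(d<rad)]
    return len(Q),least_squares(lambda x:np.linalg.norm(Q-x,axis=1)-.015,[*c0,.12],loss='soft_l1',f_scale=.002).x
E
python3 - <<'E'
from h import *
for n in("top","side"):
    c=dict(np.load(n+"0.npz"));P=cloud(c);print(c["rotation"],c["eye"])
    d=np.linalg.norm(P[...,:2]-[0.505,-.095],axis=2)
    m=(abs(P[...,2]-.042)<.006)&(d<.09)
    print(n,"pod",cv2.minAreaRect((P[m][:,:2]*1000).astype(np.float32)),ball(P))
    d=np.linalg.norm(P[...,:2]-[0.34,-.057],axis=2)
    m=(abs(P[...,2]-.042)<.006)&(d<.09)
    print("red",cv2.minAreaRect((P[m][:,:2]*1000).astype(np.float32)),P[(d<.05)].max(0))
s=env.sense();print(R.from_quat(s["eef_rot"],scalar_first=True).as_matrix().round(3))
E
```

```text
[ 0.04168583 -0.70234343  0.70979946 -0.03406949] [0.3288495  0.08476818 1.45910226]
top pod ((509.72369384765625, -96.41806030273438), (99.90229034423828, 110.30496978759766), 16.661970138549805) (143, array([ 0.51030691, -0.09657812,  0.12444037]))
red ((340.6584167480469, -59.16252517700195), (99.80361938476562, 108.84902954101562), 4.233771800994873) [ 0.38861635 -0.0084909   0.14718411]
[ 0.00894114 -0.04128541  0.91835731 -0.39349132] [0.42067063 0.94169469 0.91417605]
side pod ((509.1839599609375, -95.01486206054688), (99.42832946777344, 114.21672821044922), 16.077247619628906) (85, array([ 0.50903314, -0.0970306 ,  0.12541604]))
red ((339.10369873046875, -57.273719787597656), (99.8606185913086, 116.39501190185547), 4.117804050445557) [ 0.38950145 -0.00729576  0.14146578]
[[ 0.234 -0.     0.972]
 [-0.972  0.     0.234]
 [-0.    -1.    -0.   ]]
```

Call:
jog_arm:
  deltas:
    - [[-15, 0, 25], [0, 0, 0]]
    - [[-35, 0, 62], [0, 0, 0]]
    - [[-55, 0, 99], [0, 0, 0]]
    - [[-75, 0, 136], [0, 0, 0]]
    - [[-95, 0, 173], [0, 0, 0]]
  gripper: -1

```text
time: 0.9
position: [0.2755, -0.4007, 0.2187]
eef_rot: [-0.555, 0.555, -0.438, 0.438]
force: [0.5, -1.8, 0.0]
finger_gap: 0.0577
```

Call:
jog_arm:
  deltas:
    - [[-20, 0, 37], [0, 0, 0]]
    - [[-40, 0, 74], [0, 0, 0]]
    - [[-60, 0, 111], [0, 0, 0]]
    - [[-80, 0, 148], [0, 0, 0]]
    - [[-100, 0, 185], [0, 0, 0]]

```text
time: 1.4
position: [0.4322, -0.2602, 0.2188]
eef_rot: [-0.555, 0.555, -0.438, 0.438]
force: [0.1, -0.9, 0.3]
finger_gap: 0.0176
```

Call:
jog_arm:
  deltas:
    - [[-18, 0, 32], [0, -0.01, 0]]
    - [[-35, 0, 64], [0, -0.02, 0]]
    - [[-52, 0, 96], [0, -0.04, 0]]
    - [[-66, 0, 119], [0, -0.05, 0]]
    - [[-66, 0, 119], [0, -0.05, 0]]

```text
time: 1.9
position: [0.5329, -0.1675, 0.2184]
eef_rot: [0.567, -0.567, 0.423, -0.423]
force: [-0.9, -0.1, 0.2]
finger_gap: 0.0006
```

```bash
cat > st.py <<'E'
from h import *
s=env.sense();p=np.array(s["position"]);M=R.from_quat(s["eef_rot"],scalar_first=True).as_matrix()
a=np.radians(16.4);X=np.array([np.cos(a),np.sin(a),0]);Y=np.array([-np.sin(a),np.cos(a),0]);b=np.array([.510,-.0965,.125])
print("t",s["time"],"pos",p.round(4),"gap",s["finger_gap"],"F",np.round(s["force"],2))
print("rel along tilt",(p-b)@Y*1000,"along hinge",(p-b)@X*1000,"toolx angle err",np.degrees(np.arctan2(-M[1,0],-M[0,0]))-106.4,"d ball-TCP in tool mm",(M.T@(b-p)*1000).round(1))
E
python3 st.py
```

```text
t 1.9 pos [ 0.5329 -0.1675  0.2184] gap 0.0005836222144201831 F [-0.87 -0.06  0.18]
rel along tilt -74.61318646446489 along hinge 1.898458360640124 toolx angle err 0.14852063022256345 d ball-TCP in tool mm [-74.6  93.4  -1.7]
```

Call:
jog_arm:
  deltas:
    - [[0, 28, -2], [0, 0, 0]]
    - [[0, 58, -2], [0, 0, 0]]
    - [[0, 88, -2], [0, 0, 0]]
    - [[0, 110, -2], [0, 0, 0]]
    - [[0, 110, -2], [0, 0, 0]]

```text
time: 2.4
position: [0.5274, -0.1701, 0.1062]
eef_rot: [-0.565, 0.566, -0.426, 0.422]
force: [0.1, -0.8, 0.1]
finger_gap: 0.0006
```

```bash
python3 st.py
python3 - <<'E'
from h import *
c=vision.camera("side");cv2.imwrite("pics/s1.png",cv2.resize(c["img"][150:270,240:420],None,fx=4,fy=4))
print(ball(cloud(c),(.51,-.0965),.118,.025))
E
```

```text
t 2.4 pos [ 0.5274 -0.1701  0.1062] gap 0.0006278834930503074 F [ 0.06 -0.79  0.1 ]
rel along tilt -75.53054170739014 along hinge -4.1329942227961975 toolx angle err -0.06699032559220086 d ball-TCP in tool mm [-75.6 -18.6   4. ]
(84, array([ 0.50965706, -0.09739749,  0.12586577]))
```

View pics/s1.png

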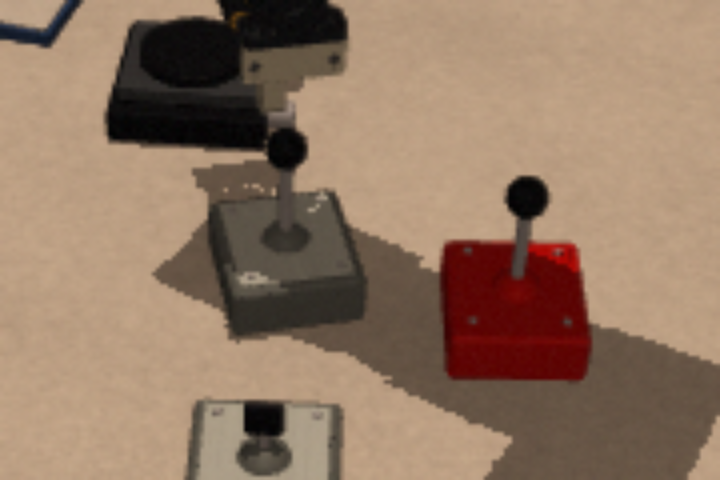

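The crop shows the shut fingers just behind the black ball, at about (280,110), with the grey lever upright. I'll start the push now.

Call:
jog_arm:
  deltas:
    - [[-15, 0, 4], [0, 0, 0]]
    - [[-30, 0, 4], [0, 0, 0]]
    - [[-42, 0, 4], [0, 0, 0]]
    - [[-52, 0, 4], [0, 0, 0]]
    - [[-60, 0, 4], [0, 0, 0]]

```text
time: 2.95
position: [0.5163, -0.1104, 0.1092]
eef_rot: [0.566, -0.566, 0.423, -0.424]
force: [1.4, -1.4, 0.7]
finger_gap: 0.0006
```

```bash
python3 st.py
python3 - <<'E'
from h import *
c=vision.camera("side");cv2.imwrite("pics/s2.png",cv2.resize(c["img"][150:270,240:420],None,fx=4,fy=4))
P=cloud(c);print(ball(P,(.506,-.080),.112,.03))
E
```

```text
t 2.95 pos [ 0.5163 -0.1104  0.1092] gap 0.0006459627036282921 F [ 1.37 -1.36  0.68]
rel along tilt -15.158015463972369 along hinge 2.1544846611137793 toolx angle err 0.023535985784533864 d ball-TCP in tool mm [-15.1 -15.8  -2.1]
(114, array([ 0.50596627, -0.08383875,  0.12607333]))
```

View pics/s2.png

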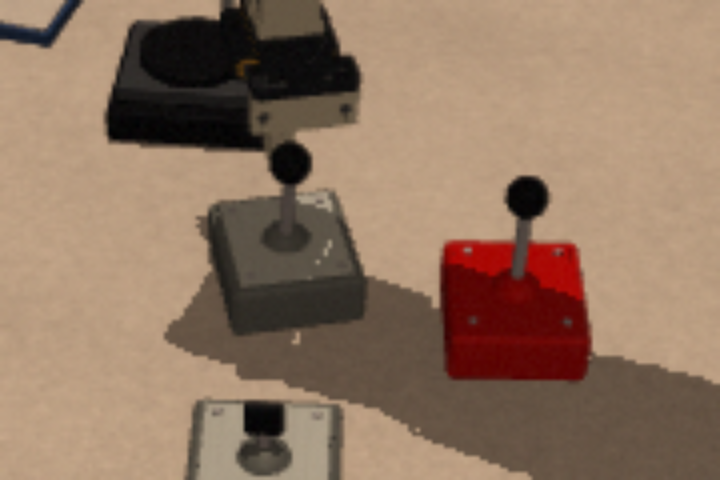

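Call:
jog_arm:
  deltas:
    - [[-6, 0, -2], [0, 0, 0]]
    - [[-12, 0, -2], [0, 0, 0]]
    - [[-17, 0, -2], [0, 0, 0]]
    - [[-21, 0, -2], [0, 0, 0]]
    - [[-21, 0, -2], [0, 0, 0]]

```text
time: 3.5
position: [0.5083, -0.0915, 0.1085]
eef_rot: [-0.566, 0.566, -0.424, 0.423]
force: [-0.1, -3.0, -1.3]
finger_gap: 0.0004
```

```bash
python3 st.py
python3 - <<'E'
from h import *
c=vision.camera("side");cv2.imwrite("pics/s3.png",cv2.resize(c["img"][150:270,240:420],None,fx=4,fy=4))
P=cloud(c);print(n:=ball(P,(.501,-.064),.108,.03))
a=np.radians(16.4);print(np.arcsin(((n[1]-[.51,-.0965,.125])@[-np.sin(a),np.cos(a),0])/.09))
E
```

```text
t 3.5 pos [ 0.5083 -0.0915  0.1085] gap 0.00039809941056185476 F [-0.09 -2.99 -1.35]
rel along tilt 5.27723918646273 along hinge -0.2583426264907203 toolx angle err -0.006960730544960825 d ball-TCP in tool mm [  5.3 -16.5   0.3]
(120, array([ 0.50018897, -0.06510367,  0.12051464]))
0.3740983283239877
```

View pics/s3.png

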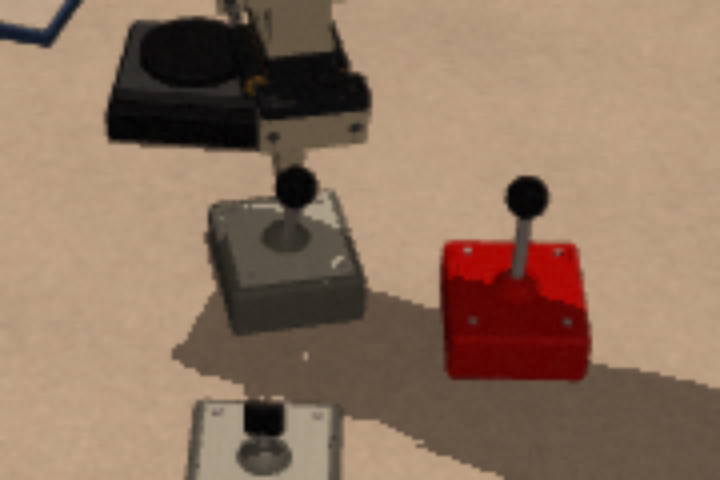

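The ball is tilted to the left by about 0.37 rad, with the fingers behind it at about (290,160). I'll hold it there for two calls.

Call:
jog_arm:
  deltas:
    - [[0, 0, 0], [0, 0, 0]]
    - [[0, 0, 0], [0, 0, 0]]
    - [[0, 0, 0], [0, 0, 0]]
    - [[0, 0, 0], [0, 0, 0]]
    - [[0, 0, 0], [0, 0, 0]]

```text
time: 4.05
position: [0.5085, -0.0919, 0.1086]
eef_rot: [-0.566, 0.566, -0.424, 0.424]
force: [-0.7, -2.8, -0.2]
finger_gap: 0.0005
```

Call:
jog_arm:
  deltas:
    - [[0, 0, 0], [0, 0, 0]]
    - [[0, 0, 0], [0, 0, 0]]
    - [[0, 0, 0], [0, 0, 0]]
    - [[0, 0, 0], [0, 0, 0]]
    - [[8, 0, 0], [0, 0, 0]]

```text
time: 4.55
position: [0.5109, -0.0992, 0.1088]
eef_rot: [0.566, -0.566, 0.424, -0.424]
force: [-0.1, -0.4, 0.8]
finger_gap: 0.0005
```

Call:
jog_arm:
  deltas:
    - [[18, 0, 0], [0, 0, 0]]
    - [[33, 0, 0], [0, 0, 0]]
    - [[50, 0, 0], [0, 0, 0]]
    - [[70, 0, 0], [0, 0, 0]]
    - [[85, 0, 0], [0, 0, 0]]

```text
time: 5.05
position: [0.5352, -0.1832, 0.1086]
eef_rot: [0.566, -0.566, 0.424, -0.424]
force: [0.4, 0.5, -0.2]
finger_gap: 0.0009
```

Call:
jog_arm:
  deltas:
    - [[0, -20, 0], [0, 0, 0]]
    - [[0, -50, 0], [0, 0, 0]]
    - [[0, -80, 0], [0, 0, 0]]
    - [[0, -100, 0], [0, 0, 0]]
    - [[0, -100, 0], [0, 0, 0]]

```text
time: 5.55
position: [0.536, -0.1823, 0.2112]
eef_rot: [0.566, -0.566, 0.422, -0.425]
force: [-0.3, 0.3, -1.1]
finger_gap: 0.0004
```

```bash
python3 st.py
python3 - <<'E'
from h import *
c=vision.camera("side");cv2.imwrite("pics/s4.png",cv2.resize(c["img"][150:300,240:420],None,fx=4,fy=4))
P=cloud(c);print(n:=ball(P,(.51,-.0965),.112,.03))
E
```

```text
t 5.55 pos [ 0.536  -0.1823  0.2112] gap 0.00041328721273922595 F [-0.33  0.28 -1.08]
rel along tilt -89.63029495272363 along hinge 0.7397256350004482 toolx angle err -0.0485189933853718 d ball-TCP in tool mm [-89.9  86.   -1.1]
(90, array([ 0.50911606, -0.09651655,  0.12601583]))
```

View pics/s4.png

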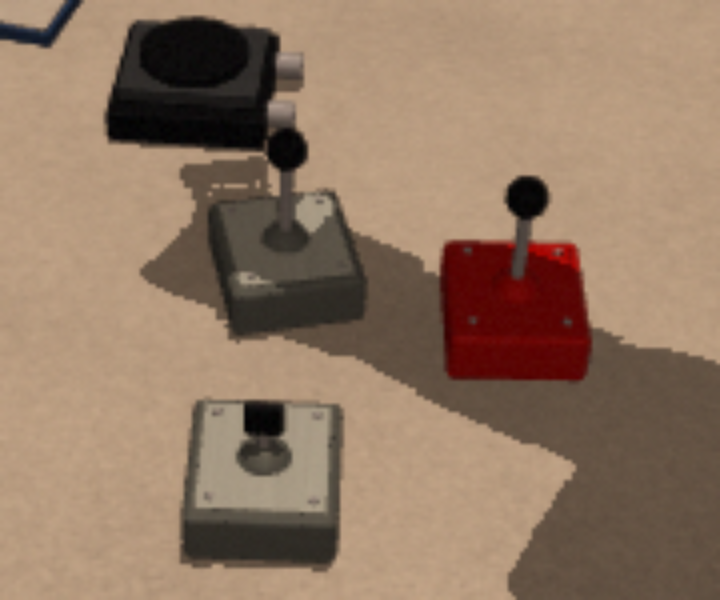

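The lever is upright again with its ball at (287,150), the same place as before. The gripper is clear and the paddle hasn't moved, so I'm handing in.

```bash
python3 -c "
from plant import env
print(env.sign_off())"
```

```text
the job is handed in; nothing more can be done
None
```

I tilted the tall jog lever (grey pod, black ball) left, towards the dark stage with the brass specimen, and held it there. It then sprang back upright, and I handed the job in at about 5.6 s.

- **Tilt and hold:** the side camera put the tilt at about 0.37 rad, against 0.25 for half travel. I held it for about one second before backing the fingers off.
- **Release:** the last picture has the ball within about 1 mm of its starting position. The gripper is clear of it, roughly 90 mm to the side and 86 mm up.
- **Everything else:** I never went near the paddle lever, the red look-alike or the blue stages. The force readings I saw stayed under about 4 N.

No checks failed or disagreed. I only measured the tilt once, at the start of the hold. For the rest of the hold I relied on the arm position, which shifted less than 1 mm, and a steady push of about 3 N.

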